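Hold a case flap in its hinge, ready for the pin

ROBOT

A 7-joint arm with a two-finger parallel gripper is mounted at the origin on the work surface. World frame = base frame: x ahead of the robot, y to its left, z up, the work surface at z = 0. Lengths are in m, angles in rad, forces in N, time in s.
With the tool pointing down it reaches from about 0.35 to 0.9 m from the base axis. Payload 8.1 kg.
Tool frame: the origin (TCP) lies at the very end of the fingers, on their centre line; the grasp point (between the pads) lies 19 mm behind it (arm.grasp_offset is the distance from the TCP to the grasp point, in m); z points along the fingers, y is the direction in which the jaws open and shut (so a half turn about z gives the same grasp; the last joint's range is limited). The gripper opens to 92 mm and grips with 3 to 60 N. Pads are 19 mm wide; open, the fingers measure 130 mm over their backs; the gripper's body (75 mm by 190 mm) begins 47 mm behind the grasp point.
Start: joints at [-1.263, 0.434, 0.025, 1.573, -0.012, 1.134, -0.075], TCP at [0.25, 0.573, 0.227] pointing down, gripper open.
Joint ranges: [-2.62, 2.62], [-0.44, 2.09], [-1.27, 1.32], [0.08, 2.57], [-1.32, 4.46], [0.12, 2], [-2.74, 2.74]. Speed limits (rad/s): [2.22, 2.22, 3.01, 3.01, 3.14, 3.14, 3.14].

INTERFACE

Orientations are given as a rotation vector (axis times angle).
In Python, from cell import arm, eyes, workorder gives the robot as it stands.
- The arm moves only by the shell command python3 -m inch 'ROWS' [FORCE]. ROWS is JSON, a list that holds one entry, the list of rows, each a list of 5 numbers: the closure, from 0 (fully open) to 1 (shut), then the shift along the tool's x, y, z in mm, then the turn about the tool's z in degrees. A call has 1 to 12 rows; each row shifts and turns the pose as measured when the row begins, along the tool's axes as they then stand; what a row does not reach is not made up. A row lasts 1/10 s, in which the tool goes at most 50 mm and 8.59 degrees, less where a joint would pass 70% of its speed; a pose out of reach is approached as far as the arm can. A call with a gripper value outside its range is refused whole. The fingers move at their own pace and stop on an object; FORCE is the grip in N (left out, the last holds). Time passes only in rows, so rows that do not move let the fingers close. It gives the time, the measured TCP pose, the force and the opening at its end, in the units of the state.
- arm.observe(): the state, without advancing time (a new reading comes with each control period).
- eyes.get_image(name): name is "scene" or "top"; returns a dict with "frame" (384x512x3 uint8, blue, green, red), "intrinsics" (3x3 intrinsics, pixels), "k1" (the pictures are not rectified: a ray, as slopes to the right and down, at radius r is drawn at 1 + k1 r^2 times it, then the intrinsics apply), "rvec" (rotation vector, rad) and "tvec" (3), from world to camera coordinates, as OpenCV has them. Camera axes: x right, y down, z forward; pixel columns grow to the right and rows downward; lengths in m; the calibration is good to about 2 mm. A picture is of the moment at which its call begins. There is no depth.
- workorder.sign_off(): hands the job in, once; it reports no verdict.
The state is a dict: "clock": time; "joints": joint angles; "dq": joint speeds; "joint_efforts": joint torques, N m; "position": TCP position; "ee_rot": TCP orientation; "force": force on the tool from outside, world axes, zero at the start; "ft_torque": the same for the moment, N m; "width": opening from 0.0 (shut) to 1.0 (fully open).
Only numpy, scipy, OpenCV 4.12 (cv2) and the standard library are available. Lean on these libraries where they do the work, as an engineer would, in place of code of your own. Each camera call takes 0.05 s, during which the arm holds its last target.

TASK

The small aluminium instrument case is waiting for its hinged front flap. Pick up the flap that has the hinge knuckle (not the plain blank cover) by its black grip bar and gently lower its knuckle into the gap between the two knuckles on the case, with the flap level, grip bar up, and sticking out away from the case, so that all three knuckle holes line up and the hinge pin could be slid through. Finish while still holding the flap like that: do not let go, and leave the blank cover, the parts box and the pliers alone.

Things in the scene. Friction and masses are not known exactly. Their poses are not given: they have to be found in the camera images.
- flap: Loose aluminium flap, 0.1-0.2 kg: plate 80 (x) x 90 (y) x 4 mm on 10 mm deep folded edges (both y sides and the -x side), lying flat, plate top 14 mm above the bench. Origin: middle of its underside, at bench level. x points to its hinge edge, with the knuckle; y along that edge; z up. Once held in the hinge its axes are parallel to those of hinge_gap and it sticks out to -x over open bench.
- flap_grip (a point): Centre (half-way up) of the black plastic grip bar on the middle of the flap's plate: 14 mm thick (x), 46 mm long (y), 34 mm tall, from 14 to 48 mm above the flap's underside; this point is 31 mm above the underside. Same axes as the flap.
- flap_knuckle (a point): Centre of the hole of the flap's one steel knuckle, on a short tongue at the middle of its +x edge: 52 mm in +x from flap_grip and 24 mm below it. A tube along y, 20 mm long, 14 mm outside, 8 mm hole; its bottom is level with the flap's underside. Same axes as the flap.
- hinge_gap (a point): Where the centre of the flap's knuckle belongs: midway between the case's two fixed steel knuckles (tubes along y, 14 mm outside, 21 mm long, 8 mm hole, inner ends 13 mm either side of here), 100 mm above the bench. Under it a rigid steel V cradle, sides at 45 degrees, about 11 mm each way in x, stops a lowered knuckle with its hole in line. x points level to the case, z up.
- case: Instrument case, aluminium, open topped, 150 x 180 x 90 mm, fixed to the bench; origin at the centre of its underside; axes parallel to those of hinge_gap, which lies at x -85, y 0, z 100 mm in it, 10 mm in front of the front wall. A 4 mm brass pin waits in the +y knuckle, sticking out sideways, not into the gap.
- blank_grip (a point): Centre of the black grip bar of the plain blank cover: same plate, edges and bar as the flap, but no knuckle. Leave it alone. It and the flap lie one on the left and one on the right of the bench, either way round.
- parts_box: Open olive-green plastic parts box, 100 x 70 x 35 mm, loose; origin at the centre of its underside. Leave alone.
- pliers: Red-handled pliers, about 140 mm long, 14 mm thick, lying loose; origin under the pivot. Leave alone.
Things that resemble listed ones, but are neither listed nor needed, are in the scene too. Leave any red look-alike of the flap alone.

How it is judged:
By the outcome, as a careful person would: the job done as asked, in the order asked, and still so for the second after the job is handed in, while the arm keeps its last pose, push and grip.
It also fails if it takes over 40 s, if anything falls off the work surface, if the arm or the gripper's body presses on something with over 40 N, if the wrist force passes 120 N, or if a joint passes its speed limit or range.

## Working session

There is one attempt and no reset: what is moved stays moved. The work goes in short steps, Python scripts to look and compute and a shell command to move; the robot and the scene stay as the last step left them, time stands still between calls to the robot, and variables do not carry over. Pictures are saved under pics/ and viewed, and the job is handed in when it is done.

```bash
ls; mkdir -p pics
python3 - <<'E'
from cell import arm, eyes, workorder
import cv2
print(arm.observe(), arm.grasp_offset)
for n in("scene","top"):
    d=eyes.get_image(n); cv2.imwrite(f"pics/{n}0.png",d["frame"]); print(n,d["intrinsics"],d["k1"],d["rvec"],d["tvec"])
E
```

```text
pics
{'clock': 0.0, 'joints': array([-1.26263338,  0.43522131,  0.02496498,  1.57407515, -0.01159884,
        1.13397511, -0.07508012]), 'dq': array([-3.07965941e-04,  2.86020920e-03, -6.64131790e-04,  3.60580657e-04,
       -4.06783045e-04, -1.50521568e-03,  5.71634523e-05]), 'joint_efforts': array([-1.18274831e-03, -6.67861462e+01,  9.84715484e-01, -3.14450634e+01,
       -6.04493846e-02,  4.35362372e-02,  1.25477800e-04]), 'position': array([0.24941868, 0.57253816, 0.2259544 ]), 'ee_rot': array([-6.40726607e-01, -3.07537896e+00,  2.39332081e-03]), 'force': array([0.29865262, 0.33759544, 0.16370461]), 'ft_torque': array([-0.02219419, -0.00564356, -0.02168507]), 'width': 1.0034555444900728} 0.0188
scene [[484.12061954   0.         248.92299396]
 [  0.         484.12061954 184.77514995]
 [  0.           0.           1.        ]] -0.17980894937454886 [ 1.86389064  1.52059092 -0.64904663] [-0.10071864 -0.28814199  1.69943206]
top [[469.01470733   0.         257.72355569]
 [  0.         469.01470733 193.65931395]
 [  0.           0.           1.        ]] 0.03179411241022588 [ 2.14800529 -2.14121981  0.17180833] [-0.0360906   0.53007671  1.26794267]
```

View pics/scene0.png

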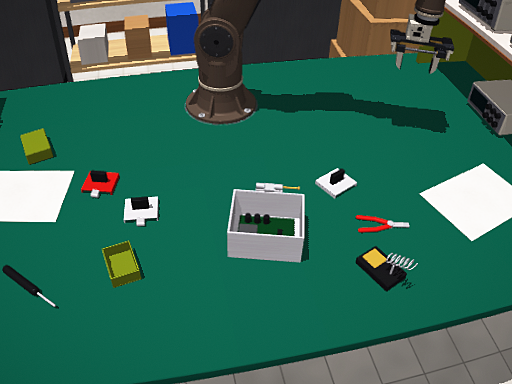

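View pics/top0.png

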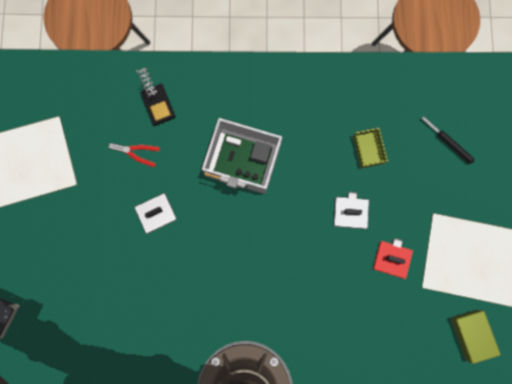

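Scene view: the flap candidates are a white plate with a tongue at (141,207), a red look-alike at (100,182) and a plain white one at (336,182). In the top view the same three are at (352,212), (394,260) and (155,213). By the description I choose the white one with the tongue; a close crop will check it.

```bash
cat > h.py <<'E'
import numpy as np, cv2
from cell import arm, eyes, workorder
from scipy.spatial.transform import Rotation as R
def shot(n):
    d=eyes.get_image(n); d["R"]=R.from_rotvec(np.ravel(d["rvec"])).as_matrix(); d["t"]=np.ravel(d["tvec"]); 
    return d
def ray(d,uv):
    K=np.asarray(d["intrinsics"])
    p=cv2.undistortPoints(np.array([[uv]],float),K,np.array([d["k1"],0,0,0.]))[0,0]
    v=d["R"].T@np.array([p[0],p[1],1.]); return -d["R"].T@d["t"], v/np.linalg.norm(v)
def onplane(d,uv,z):
    o,v=ray(d,uv); return o+v*(z-o[2])/v[2]
def proj(d,P):
    q,_=cv2.projectPoints(np.array(P,float).reshape(-1,1,3),np.ravel(d["rvec"]),d["t"],np.asarray(d["intrinsics"]),np.array([d["k1"],0,0,0.])); return q[:,0]
def tri(d1,u1,d2,u2):
    o1,v1=ray(d1,u1);o2,v2=ray(d2,u2)
    A=np.stack([v1,-v2],1); s=np.linalg.lstsq(A,o2-o1,rcond=None)[0]
    a=o1+s[0]*v1;b=o2+s[1]*v2; return (a+b)/2,np.linalg.norm(a-b)
def crop(d,x0,y0,x1,y1,k,fn):
    cv2.imwrite(fn,cv2.resize(d["frame"][y0:y1,x0:x1],None,fx=k,fy=k,interpolation=cv2.INTER_CUBIC))
E
python3 - <<'E'
from h import *
t=shot("top"); s=shot("scene")
a=cv2.resize(t["frame"][187:237,325:385],None,fx=6.5,fy=6.5,interpolation=2)
b=cv2.resize(t["frame"][110:200,195:295],None,fx=4,fy=4,interpolation=2)
c=cv2.resize(s["frame"][187:237,112:172],None,fx=6.5,fy=6.5,interpolation=2)
e=cv2.resize(s["frame"][175:225,240:310],None,fx=5.5,fy=5.5,interpolation=2)
def pad(i): 
    o=np.zeros((300,400,3),np.uint8); i=i[:300,:400]; o[:i.shape[0],:i.shape[1]]=i; return o
cv2.imwrite("pics/c1.png",np.vstack([np.hstack([pad(a),pad(b[60:])]),np.hstack([pad(c),pad(e)])]))
np.savez("p0.npz",t=t["frame"],s=s["frame"])
# flap plate top contour
for nm,d,roi in (("top",t,(325,187,385,237)),("scene",s,(112,187,172,237))):
    x0,y0,x1,y1=roi; f=d["frame"][y0:y1,x0:x1]
    g=f.min(2)
    w=(g>140).astype(np.uint8); k=(f.max(2)<50).astype(np.uint8)
    for m,n in((w,"w"),(k,"k")):
        cs,_=cv2.findContours(m,cv2.RETR_EXTERNAL,cv2.CHAIN_APPROX_NONE); c=max(cs,key=cv2.contourArea)
        print(nm,n,cv2.contourArea(c),cv2.minAreaRect(c),np.array([x0,y0]))
E
```

```text
top w 926.0 ((26.446834564208984, 23.11651611328125), (32.58212661743164, 34.53229904174805), 2.726310968399048) [325 187]
top k 0.0 ((20.0, 25.0), (0.0, 0.0), 0.0) [325 187]
scene w 466.5 ((28.5, 23.0), (28.0, 33.0), 90.0) [112 187]
scene k 171.0 ((27.55588150024414, 15.726469993591309), (11.657868385314941, 16.949928283691406), 85.60128784179688) [112 187]
```

View pics/c1.png

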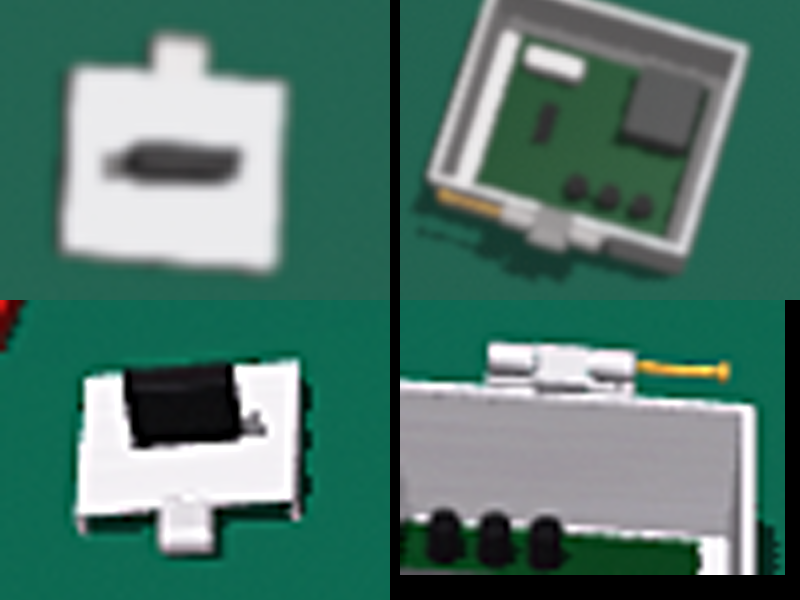

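Confirmed: the white plate with tongue and knuckle pointing toward +x (top: plate corners around (336,197)–(368,229), knuckle (353,194)) is the flap. The hinge gap is at about (232,182) in top and (275,187) in scene. Now I'll measure in metric units.

Run:
```python
from h import *
t=shot("top"); s=shot("scene")
def rect(P):
    P=(P[:,:2]*1000).astype(np.float32); return cv2.minAreaRect(P)
# flap plate in top, upsampled
def up(d,x0,y0,x1,y1,k=8): return cv2.resize(d["frame"][y0:y1,x0:x1],None,fx=k,fy=k,interpolation=cv2.INTER_CUBIC)
def topix(c,x0,y0,k=8): return (c.reshape(-1,2)+.5)/k-.5+np.array([x0,y0])
for nm,d,roi,zs in(("top",t,(325,187,385,237),.014),("blank",t,(130,190,185,240),.014)):
    im=up(d,*roi); g=im.min(2)
    m=cv2.morphologyEx((g>135).astype(np.uint8),cv2.MORPH_CLOSE,np.ones((60,60)))
    m2=cv2.morphologyEx(m,cv2.MORPH_OPEN,np.ones((100,100)))
    c=max(cv2.findContours(m2,0,cv2.CHAIN_APPROX_NONE)[0],key=cv2.contourArea)
    P=np.array([onplane(d,u,zs) for u in topix(c,*roi[:2])[::4]])
    r=rect(P); print(nm,r)
    res=cv2.subtract(m,cv2.dilate(m2,np.ones((9,9))))
    cs=cv2.findContours(res,0,cv2.CHAIN_APPROX_NONE)[0]
    if cs:
        c=max(cs,key=cv2.contourArea); P=np.array([onplane(d,u,.012) for u in topix(c,*roi[:2])]); print(" knuckle",cv2.contourArea(c)/64,rect(P))
    # bar
    k=(im.max(2)<95).astype(np.uint8); k=cv2.bitwise_and(k,cv2.erode(m2,np.ones((9,9))))
    c=max(cv2.findContours(k,0,cv2.CHAIN_APPROX_NONE)[0],key=cv2.contourArea); print(" bar pix",topix(c,*roi[:2]).mean(0),topix(c,*roi[:2]).min(0),topix(c,*roi[:2]).max(0))
b=up(t,195,150,275,200,10);cv2.imwrite("pics/c2.png",b)
b=up(s,245,175,305,205,12);cv2.imwrite("pics/c3.png",b)
b=up(t,195,110,295,200,6);cv2.imwrite("pics/c4.png",b)
```

```text
top ((482.35089111328125, -300.4132995605469), (92.51930236816406, 86.73023223876953), 88.0630111694336)
 knuckle 31.8984375 ((533.58203125, -304.1269226074219), (12.62450122833252, 24.04709243774414), 0.2133597582578659)
 bar pix [352.01432724 211.8407392 ] [343.1875 209.3125] [360.5625 214.1875]
blank ((477.9786376953125, 254.455078125), (83.96989440917969, 93.07703399658203), 25.785097122192383)
 knuckle 21.28125 ((485.427734375, 307.8722839355469), (31.663639068603516, 9.485289573669434), 2.405402183532715)
 bar pix [153.15592105 212.19671053] [145.1875 207.1875] [161.1875 216.9375]
```

View pics/c2.png

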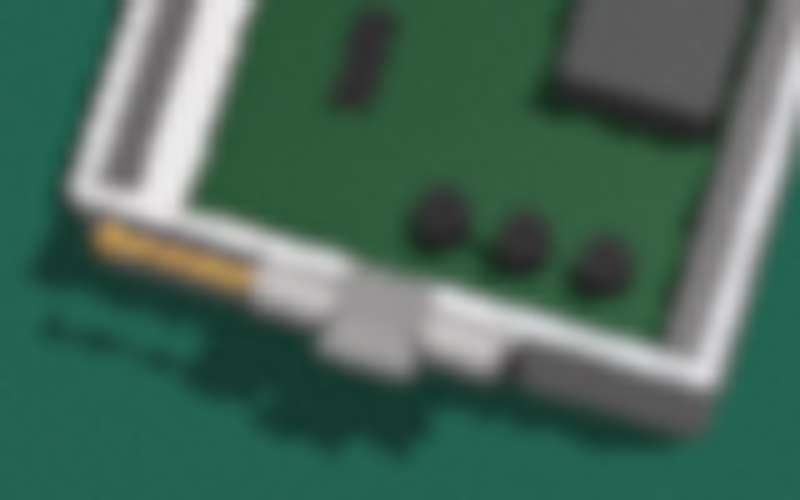

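View pics/c3.png

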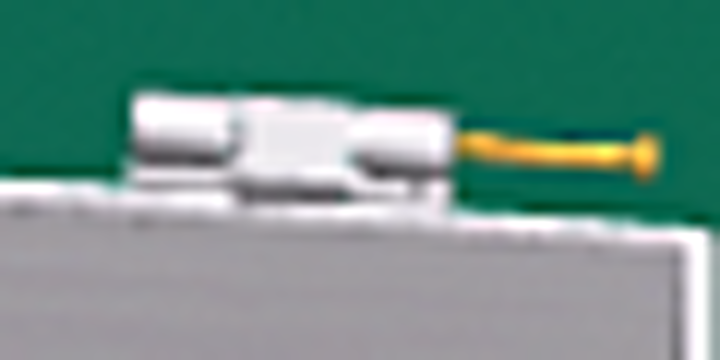

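View pics/c4.png

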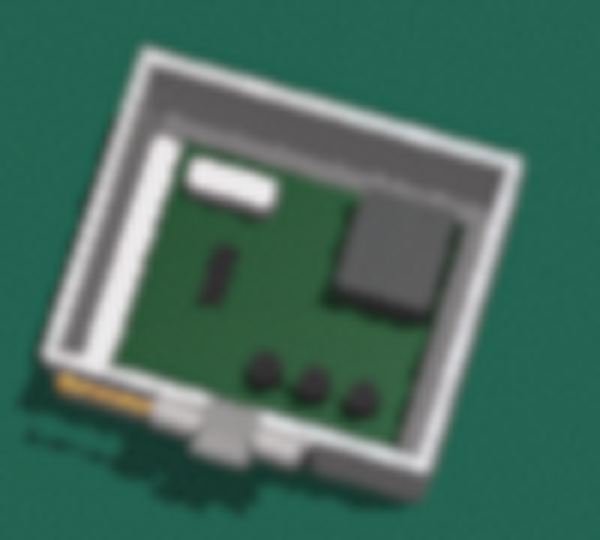

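Run:
```python
from h import *
t=shot("top"); s=shot("scene")
print("cams",-t["R"].T@t["t"],-s["R"].T@s["t"])
px=lambda c,k,o:(np.array(c,float)+.5)/k-.5+np.array(o)
C=[onplane(t,px(c,6,(195,110)),.09) for c in((145,47),(523,158),(430,468),(43,357))]
C=np.array(C); print(C.round(4))
TL,TR,BR,BL=C
for a,b in((TL,TR),(BL,BR),(BL,TL),(BR,TR)): print("len",np.linalg.norm(a-b), "ang",np.degrees(np.arctan2(*(b-a)[[1,0]])))
cen=C.mean(0); 
src=np.float32([[75,-90],[75,90],[-75,90],[-75,-90]]) # case coords for TR,TL,BL,BR
A=np.array([[75,90],[75,-90],[-75,-90],[-75,90]])/1000
H=A-A.mean(0);W=(C-cen)[:,:2]
U,S,Vt=np.linalg.svd(H.T@W);Rm=(U@Vt).T; yaw=np.degrees(np.arctan2(Rm[1,0],Rm[0,0])); print("yaw",yaw,"cen",cen,"det",np.linalg.det(Rm))
g=cen[:2]+Rm@[-.085,0]; print("gap from case",g)
G=np.r_[g,.1]; 
pts=[np.r_[cen[:2]+Rm@[-.085,y],.1] for y in(-.034,-.013,0,.013,.034)]
pt=proj(t,pts);ps=proj(s,pts); print(pt.round(1),ps.round(1))
im=cv2.resize(t["frame"][150:200,195:275],None,fx=10,fy=10,interpolation=2)
for q in pt: cv2.circle(im,tuple(int(v) for v in ((q-[195,150]+.5)*10-.5)),5,(0,0,255),1)
im2=cv2.resize(s["frame"][175:205,240:310],None,fx=11,fy=11,interpolation=2)
for q in ps: cv2.circle(im2,tuple(int(v) for v in ((q-[240,175]+.5)*11-.5)),5,(0,0,255),1)
o=np.zeros((600,800,3),np.uint8);o[:250,:800]=im[150:400,:800];o[260:590,:770]=im2
cv2.imwrite("pics/c5.png",o)
```

```text
cams [ 0.33021812 -0.02622076  1.33425295] [ 1.43451371 -0.22236305  0.93486066]
[[ 0.7343  0.0736  0.09  ]
 [ 0.6827 -0.0994  0.09  ]
 [ 0.5392 -0.057   0.09  ]
 [ 0.5892  0.1174  0.09  ]]
len 0.1805469287550967 ang -106.60395964406997
len 0.1813904775216169 ang -106.0100452997324
len 0.1514960885467598 ang -16.787594901013428
len 0.1496154991235144 ang -16.470594598731537
yaw -16.4388747577097 cen [0.63635676 0.00863758 0.09      ] det 1.0
gap from case [0.55483138 0.03269193]
[[245.  184.7]
 [237.4 182.4]
 [232.8 181.1]
 [228.1 179.7]
 [220.6 177.5]] [[254.9 184.4]
 [263.1 185. ]
 [268.2 185.3]
 [273.2 185.6]
 [281.4 186.2]]
```

View pics/c5.png

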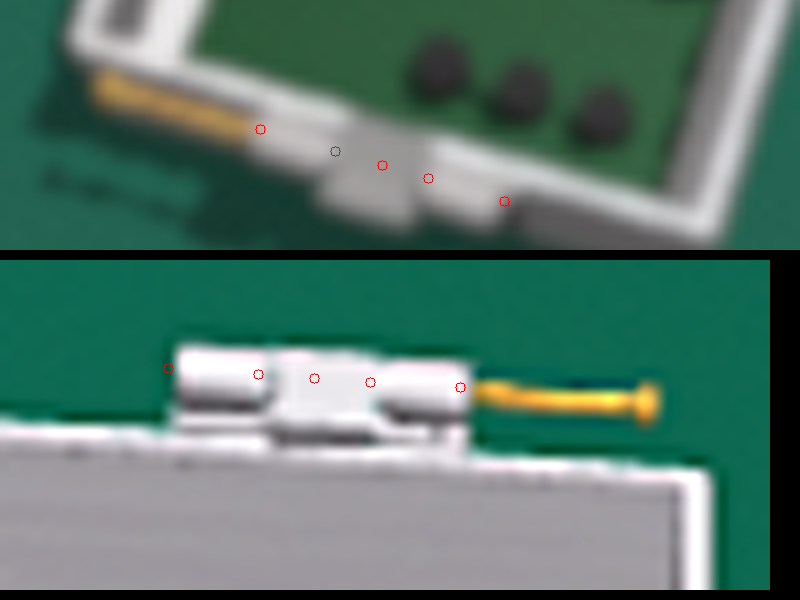

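Run:
```python
from h import *
t=shot("top"); s=shot("scene")
px=lambda c,k,o:(np.array(c,float)+.5)/k-.5+np.array(o)
def fit(d,cs,k,o,z,A):
    C=np.array([onplane(d,px(c,k,o),z) for c in cs])[:,:2]; A=np.array(A)/1000
    cen=C.mean(0);U,S,Vt=np.linalg.svd((A-A.mean(0)).T@(C-cen));Rm=(U@Vt).T
    print("side lens",[round(np.linalg.norm(C[i]-C[(i+1)%len(C)])*1000,1) for i in range(len(C))])
    c0=cen-Rm@A.mean(0); print("cen",c0,"yaw",np.degrees(np.arctan2(Rm[1,0],Rm[0,0]))); return c0,Rm
A=[[40,45],[40,-45],[-40,-45],[-40,45]]
c,Rm=fit(t,[(72,66),(287,80),(277,272),(62,255)],6.5,(325,187),.014,A)
# scene crop: origin (112,187), k6.5, y offset 300 ; corners: +x edge is bottom. +y is right
c2,R2=fit(s,[(299,507-300),(80,517-300),(86,378-300),(297,362-300)],6.5,(112,187),.014,A)
cc=(c+c2)/2
# overlay of bar box & knuckle
def ov(d,o,k,sz,c,Rm):
    im=cv2.resize(d["frame"][o[1]:o[1]+sz[1],o[0]:o[0]+sz[0]],None,fx=k,fy=k,interpolation=2)
    P=[np.r_[c+Rm@[x,y],z] for x,y,z in [(.007,.023,.048),(.007,-.023,.048),(-.007,-.023,.048),(-.007,.023,.048),(.04,.045,.014),(.04,-.045,.014),(-.04,-.045,.014),(-.04,.045,.014),(.052,.01,.014),(.052,-.01,.014)]]
    for q in proj(d,P): cv2.circle(im,tuple(int(v) for v in ((q-o+.5)*k-.5)),4,(0,0,255),1)
    return im
a=ov(t,(325,187),6.5,(60,50),c,Rm);b=ov(s,(112,187),6.5,(60,50),c2,R2)
cv2.imwrite("pics/c6.png",np.hstack([a,b]))
```

```text
side lens [np.float64(94.0), np.float64(84.3), np.float64(93.1), np.float64(83.1)]
cen [ 0.481665 -0.299967] yaw -4.2300074711420415
side lens [np.float64(89.0), np.float64(81.6), np.float64(89.6), np.float64(85.4)]
cen [ 0.48770781 -0.29875144] yaw -4.673462288736521
```

View pics/c6.png

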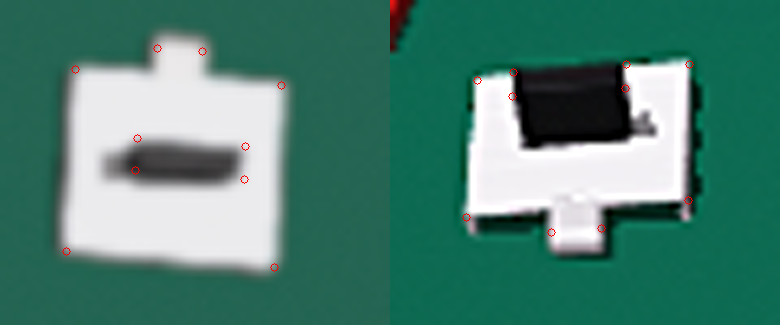

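```bash
cat > go.py <<'E'
from h import *
import sys
def plan(x,y,z,yaw):  # yaw: world heading of tool y axis (mod 180 deg)
    o=arm.observe(); M=R.from_rotvec(o["ee_rot"]).as_matrix()
    d=M.T@(np.array([x,y,z])-o["position"])*1000
    cur=np.degrees(np.arctan2(M[1,1],M[0,1]))
    # z down: tool-z turn +a => world yaw -a
    opts=[((cur-yaw+k*180+540)%360-180) for k in(0,1)]
    print("t",round(o["clock"],2),"pos",o["position"].round(4),"toolx",M[:,0].round(3),"tooly",M[:,1].round(3),"toolz",M[:,2].round(3),"F",o["force"].round(1),"T",o["ft_torque"].round(2),"w",round(o["width"],3),"j",o["joints"].round(2))
    print("shift now mm",d.round(1),"cur yaw",round(cur,1),"turn opts",np.round(opts,1))
if __name__=="__main__": plan(*map(float,sys.argv[1:5]))
E
python3 go.py .483 -.2995 .226 -4.4
```

```text
t 0.5 pos [0.2496 0.573  0.2267] toolx [-0.917  0.399  0.   ] tooly [ 0.399  0.917 -0.   ] toolz [-0. -0. -1.] F [-0.4 -0.6 -0. ] T [-0.   -0.02  0.05] w 1.001 j [-1.26  0.43  0.03  1.57 -0.01  1.13 -0.08]
shift now mm [-562.5 -706.6    0.8] cur yaw 66.5 turn opts [  70.9 -109.1]
```

```bash
python3 -m inch '[[[0,-28,-35,0,0],[0,-28,-35,0,0],[0,-28,-35,0,0],[0,-28,-35,0,0],[0,-28,-35,0,0],[0,-28,-35,0,0],[0,-28,-35,0,0],[0,-28,-35,0,0],[0,-28,-35,0,0],[0,-28,-35,0,0]]]' 30; python3 go.py .483 -.2995 .226 -4.4
```

```text
clock: 1.5
position: [0.3686, 0.1316, 0.2254]
ee_rot: [0.625, 3.078, 0.011]
force: [1.4, 0.2, -0.4]
width: 0.998
t 1.5 pos [0.3686 0.1316 0.2254] toolx [-0.921  0.39   0.001] tooly [0.39  0.921 0.007] toolz [ 0.002  0.007 -1.   ] F [ 1.4  0.2 -0.4] T [-0.04 -0.04  0.06] w 0.998 j [-0.72  0.04  0.26  2.11 -0.02  0.99  0.72]
shift now mm [-273.5 -352.3   -3.4] cur yaw 67.0 turn opts [  71.4 -108.6]
```

```bash
python3 -m inch '[[[0,-28,-36,0,0],[0,-28,-36,0,0],[0,-28,-36,0,0],[0,-28,-36,0,0],[0,-28,-36,0,0],[0,-28,-36,0,0],[0,-28,-36,0,0],[0,0,0,0,8],[0,0,0,0,8],[0,0,0,0,8],[0,0,0,0,8],[0,0,0,0,8]]]' 30; python3 go.py .483 -.2995 .226 -4.4
```

```text
clock: 2.7
position: [0.4531, -0.2005, 0.2272]
ee_rot: [1.675, 2.647, 0.019]
force: [-0.6, 0.5, 0.3]
width: 1.001
t 2.7 pos [ 0.4531 -0.2005  0.2272] toolx [-0.428  0.904 -0.001] tooly [0.904 0.428 0.015] toolz [ 0.014  0.005 -1.   ] F [-0.6  0.5  0.3] T [-0.03  0.07 -0.  ] w 1.001 j [-0.29  0.25  0.75  1.93 -0.21  1.03  1.  ]
shift now mm [-102.3  -15.3    1.1] cur yaw 25.3 turn opts [  29.7 -150.3]
```

```bash
python3 -m inch '[[[0,0,0,0,8],[0,0,0,0,8],[0,0,0,0,8],[0,0,0,0,4],[0,0,0,0,0]]]' 30; python3 go.py .483 -.2995 .15 -4.4
```

```text
clock: 3.2
position: [0.4534, -0.2003, 0.2278]
ee_rot: [2.294, 2.137, 0.024]
force: [0.6, 0.5, -0.5]
width: 0.999
t 3.2 pos [ 0.4534 -0.2003  0.2278] toolx [0.071 0.997 0.007] tooly [ 0.997 -0.071  0.015] toolz [ 0.016  0.006 -1.   ] F [ 0.6  0.5 -0.5] T [-0.09  0.01  0.04] w 0.999 j [-0.38  0.27  0.87  1.94 -0.25  1.03  0.53]
shift now mm [-97.4  35.4  77.7] cur yaw -4.1 turn opts [   0.3 -179.7]
```

```bash
python3 -m inch '[[[0,-20,7,15,0],[0,-20,7,15,0],[0,-20,7,15,0],[0,-20,7,15,0],[0,-17,7,15,0.3],[0,0,0,0,0]]]' 30; python3 go.py .483 -.2995 .020 -4.4
```

```text
clock: 3.8
position: [0.4866, -0.3004, 0.1504]
ee_rot: [2.276, 2.154, 0.03]
force: [-0.4, -0.2, -0.4]
width: 0.999
t 3.8 pos [ 0.4866 -0.3004  0.1504] toolx [0.055 0.998 0.009] tooly [ 0.998 -0.055  0.019] toolz [ 0.019  0.008 -1.   ] F [-0.4 -0.2 -0.4] T [-0.09  0.14  0.02] w 0.999 j [-0.07  0.5   0.77  1.85 -0.44  0.95  0.85]
shift now mm [ -0.4  -6.1 130.3] cur yaw -3.2 turn opts [   1.2 -178.8]
```

```bash
python3 -m inch '[[[0,0,-2,20,1],[0,0,-2,20,0],[0,0,-2,20,0],[0,0,0,15,0],[0,0,0,0,0]]]' 30; python3 go.py .483 -.2995 .020 -4.4
python3 - <<'E'
from h import *
t=shot("top"); s=shot("scene")
o=np.hstack([cv2.resize(t["frame"][170:250,310:400],None,fx=4.4,fy=4.4,interpolation=2),cv2.resize(s["frame"][150:230,95:185],None,fx=4.4,fy=4.4,interpolation=2)])
cv2.imwrite("pics/d1.png",o)
E
```

```text
clock: 4.3
position: [0.4832, -0.2975, 0.0753]
ee_rot: [2.285, 2.144, 0.035]
force: [-0.5, 0.4, 0.5]
width: 1.001
t 4.3 pos [ 0.4832 -0.2975  0.0753] toolx [0.063 0.998 0.01 ] tooly [ 0.998 -0.064  0.021] toolz [ 0.022  0.009 -1.   ] F [-0.5  0.4  0.5] T [-0.11  0.08  0.03] w 1.001 j [-0.01  0.59  0.69  1.93 -0.54  0.8   0.93]
shift now mm [-2.6 -1.2 55.2] cur yaw -3.6 turn opts [   0.8 -179.2]
```

View pics/d1.png

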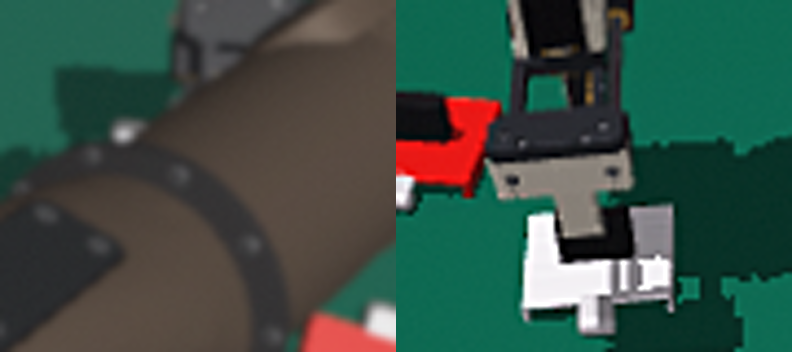

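The scene crop shows the finger's tip over the middle of the flap's bar (about (580,235) in the crop), with nothing in the way. Descending.

```bash
python3 -m inch '[[[0,-1.3,-1,15,1],[0,-1.3,0,15,0],[0,0,0,15,0],[0,0,0,9,0],[0,0,0,0,0]]]' 30; python3 go.py .483 -.2995 .020 -4.4
```

```text
clock: 4.9
position: [0.4859, -0.3013, 0.0205]
ee_rot: [2.3, 2.119, 0.038]
force: [0.3, -0.4, -0.4]
width: 0.999
t 4.9 pos [ 0.4859 -0.3013  0.0205] toolx [0.081 0.997 0.009] tooly [ 0.996 -0.082  0.027] toolz [ 0.027  0.006 -1.   ] F [ 0.3 -0.4 -0.4] T [-0.07  0.11  0.  ] w 0.999 j [ 0.05  0.66  0.62  1.96 -0.63  0.69  0.98]
shift now mm [ 1.5 -3.   0.4] cur yaw -4.7 turn opts [ -0.3 179.7]
```

```bash
python3 -m inch '[[[0,1.5,-2.5,0,0],[0.5,0,0,0,0],[0.7,0,0,0,0],[0.8,0,0,0,0],[1,0,0,0,0],[1,0,0,0,0],[1,0,0,0,0],[1,0,0,0,0]]]' 35; python3 go.py .483 -.2995 .020 -4.4
```

```text
clock: 5.7
position: [0.484, -0.3, 0.0216]
ee_rot: [2.299, 2.118, 0.039]
force: [0.0, 0.3, 0.4]
width: 0.441
t 5.7 pos [ 0.484  -0.3     0.0216] toolx [0.081 0.997 0.008] tooly [ 0.996 -0.082  0.029] toolz [ 0.029  0.005 -1.   ] F [0.  0.3 0.4] T [-0.06  0.11  0.  ] w 0.441 j [ 0.05  0.66  0.62  1.97 -0.63  0.69  0.98]
shift now mm [ 0.4 -1.1  1.6] cur yaw -4.7 turn opts [ -0.3 179.7]
```

```bash
python3 -m inch '[[[1,0,0,0,0],[1,0,0,0,0],[1,0,0,0,0],[1,0,0,0,0],[1,0,0,0,0],[1,0,0,0,0],[1,0,0,0,0],[1,0,0,0,0]]]' 35; python3 go.py .483 -.2995 .020 -4.4
```

```text
clock: 6.5
position: [0.4834, -0.3, 0.0224]
ee_rot: [2.299, 2.119, 0.04]
force: [-0.2, 0.7, 0.5]
width: 0.152
t 6.5 pos [ 0.4834 -0.3     0.0224] toolx [0.082 0.997 0.009] tooly [ 0.996 -0.082  0.028] toolz [ 0.029  0.006 -1.   ] F [-0.2  0.7  0.5] T [0.01 0.33 0.01] w 0.152 j [ 0.05  0.66  0.62  1.97 -0.63  0.69  0.98]
shift now mm [ 0.4 -0.5  2.3] cur yaw -4.7 turn opts [ -0.3 179.7]
```

```bash
python3 -m inch '[[[1,0,0,-8,0],[1,0,0,-15,0],[1,0,0,-20,0],[1,0,0,-20,0],[1,0,0,-20,0],[1,0,0,-20,0],[1,0,0,-20,0],[1,0,0,-20,0],[1,0,0,0,0]]]' 35; python3 go.py .505 .048 .17 -16.4
```

```text
clock: 7.4
position: [0.4777, -0.3019, 0.1777]
ee_rot: [2.302, 2.114, 0.039]
force: [0.7, 0.6, -1.5]
width: 0.152
t 7.4 pos [ 0.4777 -0.3019  0.1777] toolx [0.085 0.996 0.008] tooly [ 0.996 -0.085  0.029] toolz [ 0.029  0.005 -1.   ] F [ 0.7  0.6 -1.5] T [-0.13  0.09  0.04] w 0.152 j [-0.09  0.45  0.81  1.85 -0.42  0.99  0.81]
shift now mm [350.8  -2.7  10.4] cur yaw -4.9 turn opts [  11.5 -168.5]
```

```bash
python3 -m inch '[[[1,0,0,0,4],[1,25,0,0,4],[1,30,0,0,3.5],[1,30,0,0,0],[1,30,0,0,0],[1,30,0,0,0],[1,30,0,0,0],[1,30,0,0,0],[1,20,0,0,0],[1,0,0,0,0]]]' 35; python3 go.py .5044 .0485 .15 -16.4
```

```text
clock: 8.4
position: [0.5361, -0.0774, 0.1806]
ee_rot: [2.517, 1.858, 0.039]
force: [-0.5, 0.1, -1.5]
width: 0.146
t 8.4 pos [ 0.5361 -0.0774  0.1806] toolx [0.295 0.956 0.013] tooly [ 0.955 -0.295  0.025] toolz [ 0.028  0.005 -1.   ] F [-0.5  0.1 -1.5] T [-0.11  0.11  0.  ] w 0.146 j [-0.6   0.43  0.9   1.91 -0.42  0.97  0.19]
shift now mm [110.6 -68.2  30.4] cur yaw -17.2 turn opts [ -0.8 179.2]
```

```bash
python3 -m inch '[[[1,20,-14,0,-0.8],[1,25,-16,0,0],[1,25,-16,0,0],[1,25,-16,0,0],[1,15,-6,3,0],[1,0,0,0,0],[1,0,0,0,0]]]' 35; python3 go.py .5044 .0485 .15 -16.4;  python3 - <<'E'
from h import *
t=shot("top"); s=shot("scene")
o=np.zeros((600,800,3),np.uint8)
o[:,:]=cv2.resize(s["frame"][140:230,200:320],(800,600),interpolation=2)
cv2.imwrite("pics/e1.png",o); cv2.imwrite("pics/e1t.png",cv2.resize(t["frame"][140:230,180:300],(800,600),interpolation=2))
E
```

```text
clock: 9.1
position: [0.4984, 0.0451, 0.1764]
ee_rot: [2.509, 1.867, 0.034]
force: [0.5, -0.8, -0.8]
width: 0.151
t 9.1 pos [0.4984 0.0451 0.1764] toolx [0.287 0.958 0.009] tooly [ 0.958 -0.287  0.024] toolz [ 0.026  0.002 -1.   ] F [ 0.5 -0.8 -0.8] T [-0.15  0.14  0.01] w 0.151 j [-0.91  0.36  0.93  2.01 -0.37  0.92 -0.07]
shift now mm [ 4.8  4.2 26.5] cur yaw -16.7 turn opts [ -0.3 179.7]
```

View pics/e1.png

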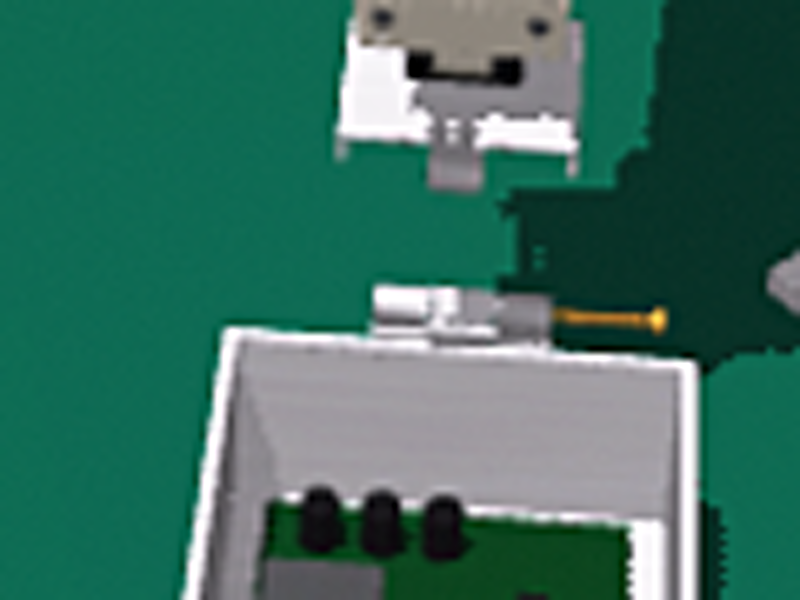

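View pics/e1t.png

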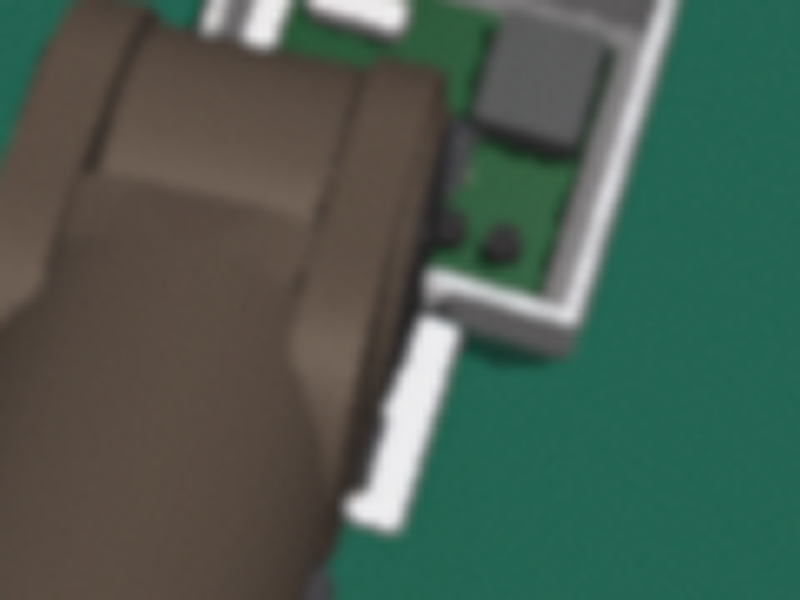

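Run:
```python
from h import *
o=arm.observe(); M=R.from_rotvec(o["ee_rot"]).as_matrix()
s=shot("scene")
X=M[:,1];Z=-M[:,2];Y=np.cross(Z,X)
f=lambda x,y,z:o["position"]+X*x/1000+Y*y/1000+Z*z/1000
pts=[f(52,-10,-15.4),f(52,0,-15.4),f(52,10,-15.4),f(40,-45,-8.4),f(40,45,-8.4), f(59,-10,-15.4),f(59,10,-15.4)]
print(pts[1]); q=(proj(s,pts)-[200,140]+.5)*6.667-.5; print(q.round(0))
im=cv2.resize(s["frame"][140:230,200:320],(800,600),interpolation=2)
for a in q: cv2.circle(im,(int(a[0]),int(a[1])),4,(0,0,255),1)
G=np.array([.5548,.0327,.1]); c,sn=np.cos(np.radians(-16.4)),np.sin(np.radians(-16.4))
q=(proj(s,[G+np.array([-sn*y,c*y,0]) for y in(-.034,-.013,0,.013,.034)])-[200,140]+.5)*6.667-.5; print(q.round(0))
for a in q: cv2.circle(im,(int(a[0]),int(a[1])),4,(255,0,0),1)
cv2.imwrite("pics/e2.png",im)
```

```text
[0.54883325 0.02971349 0.16232682]
[[427. 170.]
 [453. 172.]
 [480. 173.]
 [336. 130.]
 [576. 144.]
 [425. 182.]
 [479. 185.]]
[[369. 299.]
 [423. 303.]
 [457. 305.]
 [491. 307.]
 [546. 311.]]
```

View pics/e2.png

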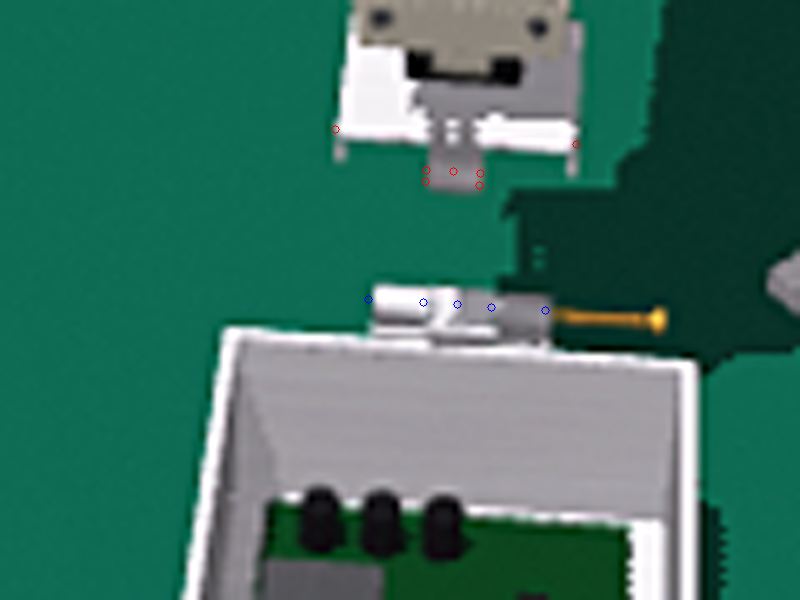

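```bash
python3 -m inch '[[[1,2.5,2,5,-0.3],[1,2.5,2,10,0],[1,0,0,12,0],[1,0,0,10,0],[1,0,0,0,0],[1,0,0,0,0]]]' 35; python3 go.py .5044 .0485 .114 -16.4;  cat > look.py <<'E'
from h import *
import sys
o=arm.observe(); M=R.from_rotvec(o["ee_rot"]).as_matrix()
s=shot("scene")
X=M[:,1];Z=-M[:,2];Y=np.cross(Z,X)
f=lambda x,y,z:o["position"]+X*x/1000+Y*y/1000+Z*z/1000
pts=[f(52,-10,-15.4),f(52,0,-15.4),f(52,10,-15.4),f(40,-45,-8.4),f(40,45,-8.4)]
o0=np.array([230,150]);k=10
im=cv2.resize(s["frame"][150:210,230:310],(800,600),interpolation=2)
q=(proj(s,pts)-o0+.5)*k-.5; print("knuckle",pts[1].round(4),q[1].round(0))
cv2.imwrite(sys.argv[1],im)
E
python3 look.py pics/f1.png
```

```text
clock: 9.85
position: [0.5057, 0.0454, 0.1355]
ee_rot: [2.509, 1.866, 0.032]
force: [-0.2, -1.0, -1.3]
width: 0.151
t 9.85 pos [0.5057 0.0454 0.1355] toolx [0.287 0.958 0.007] tooly [ 0.957 -0.288  0.024] toolz [ 0.025  0.    -1.   ] F [-0.2 -1.  -1.3] T [-0.08  0.09  0.01] w 0.151 j [-0.84  0.43  0.87  2.04 -0.45  0.84 -0.01]
shift now mm [ 2.5 -2.6 21.5] cur yaw -16.7 turn opts [ -0.3 179.7]
knuckle [0.5558 0.0304 0.1214] [382. 299.]
```

View pics/f1.png

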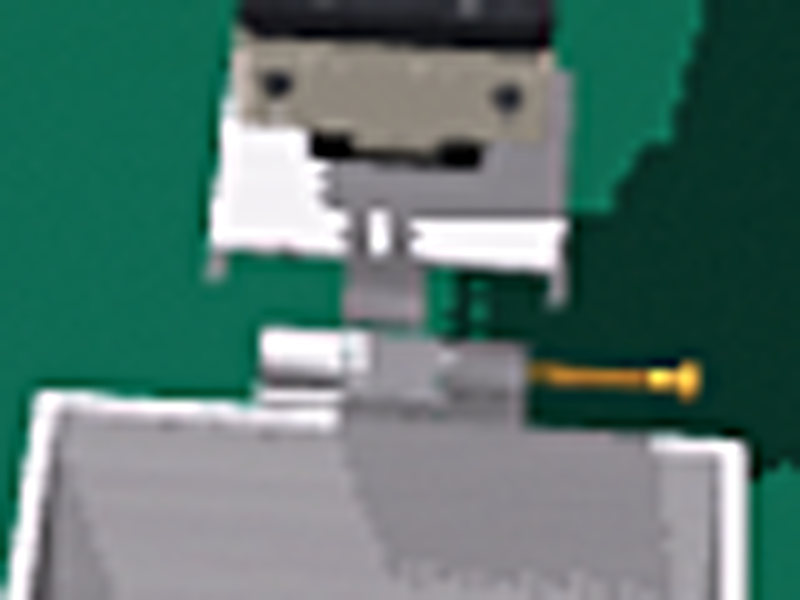

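```bash
python3 -m inch '[[[1,1.5,-1,1,-0.3],[1,1.5,-1,2,0],[1,0.5,-0.5,2,0],[1,0,0,1,0],[1,0,0,0,0]]]' 35; python3 go.py .5044 .0485 .114 -16.4; python3 look.py pics/f2.png
```

```text
clock: 10.4
position: [0.5048, 0.0504, 0.13]
ee_rot: [2.502, 1.874, 0.034]
force: [0.2, -0.4, -2.0]
width: 0.146
t 10.4 pos [0.5048 0.0504 0.13  ] toolx [0.281 0.96  0.008] tooly [ 0.959 -0.281  0.025] toolz [ 0.027  0.001 -1.   ] F [ 0.2 -0.4 -2. ] T [-0.09  0.1   0.02] w 0.146 j [-0.84  0.44  0.86  2.04 -0.46  0.83 -0.  ]
shift now mm [-2.1 -0.2 16. ] cur yaw -16.3 turn opts [ 1.000e-01 -1.799e+02]
knuckle [0.5551 0.0358 0.1159] [401. 310.]
```

View pics/f2.png

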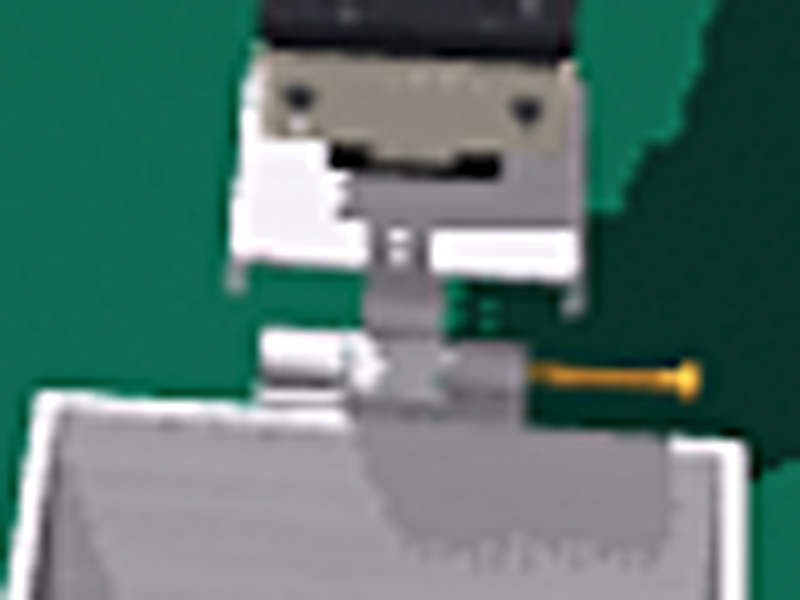

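```bash
python3 -m inch '[[[1,-1,0,0,0],[1,-0.8,0,0,0],[1,0,0,0,0]]]' 35; python3 go.py .5044 .0485 .114 -16.4; python3 look.py pics/f3.png
```

```text
clock: 10.75
position: [0.5044, 0.0484, 0.1302]
ee_rot: [2.502, 1.874, 0.035]
force: [0.4, 0.5, -1.1]
width: 0.15
t 10.75 pos [0.5044 0.0484 0.1302] toolx [0.281 0.96  0.009] tooly [ 0.959 -0.281  0.026] toolz [ 0.027  0.001 -1.   ] F [ 0.4  0.5 -1.1] T [-0.12  0.11  0.05] w 0.15 j [-0.84  0.44  0.86  2.05 -0.46  0.83 -0.  ]
shift now mm [-0.  -0.4 16.2] cur yaw -16.3 turn opts [ 1.000e-01 -1.799e+02]
knuckle [0.5547 0.0338 0.1162] [393. 310.]
```

View pics/f3.png

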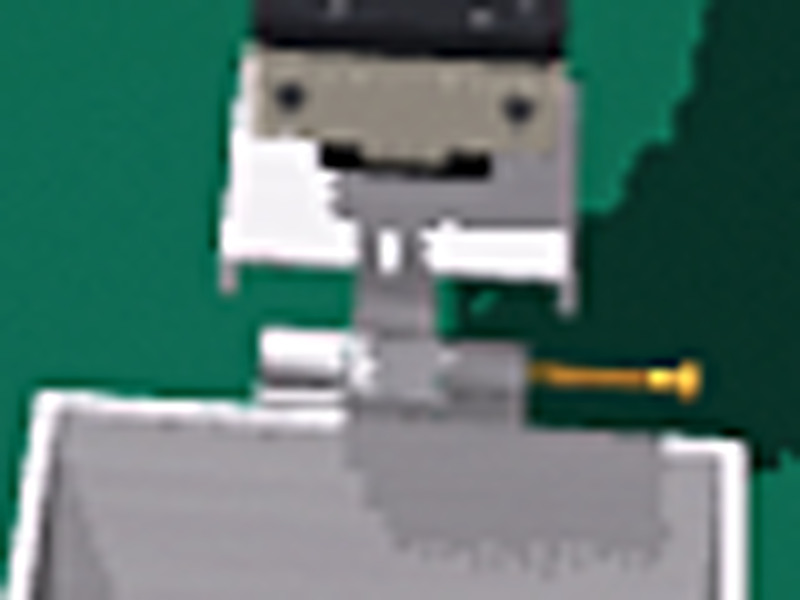

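Knuckle spans 354–436 (mid 395) and the hinge knuckles' outer ends 259–528 (mid 393): centred within about 0.5 mm. Lowering slowly.

```bash
python3 -m inch '[[[1,0,0,2,0],[1,0,0,2,0],[1,0,0,2,0],[1,0,0,2,0],[1,0,0,0,0]]]' 35; python3 go.py .5044 .0485 .114 -16.4
```

```text
clock: 11.3
position: [0.5046, 0.0485, 0.1214]
ee_rot: [2.502, 1.874, 0.035]
force: [-0.1, -0.2, -0.9]
width: 0.151
t 11.3 pos [0.5046 0.0485 0.1214] toolx [0.281 0.96  0.009] tooly [ 0.959 -0.281  0.026] toolz [ 0.027  0.001 -1.   ] F [-0.1 -0.2 -0.9] T [-0.12  0.1  -0.02] w 0.151 j [-0.83  0.45  0.85  2.05 -0.47  0.81  0.01]
shift now mm [-0.1 -0.4  7.4] cur yaw -16.3 turn opts [ 1.000e-01 -1.799e+02]
```

```bash
python3 -m inch '[[[1,0,0,1.5,0],[1,0,0,1,0],[1,0,0,1,0],[1,0,0,0.5,0]]]' 35; python3 go.py .5044 .0485 .114 -16.4; python3 look.py pics/f4.png
```

```text
clock: 11.7
position: [0.5048, 0.0484, 0.1171]
ee_rot: [2.502, 1.874, 0.035]
force: [-0.5, 0.1, -0.9]
width: 0.151
t 11.7 pos [0.5048 0.0484 0.1171] toolx [0.281 0.96  0.009] tooly [ 0.959 -0.281  0.026] toolz [ 0.027  0.001 -1.   ] F [-0.5  0.1 -0.9] T [-0.1   0.12  0.03] w 0.151 j [-0.82  0.46  0.84  2.06 -0.48  0.8   0.02]
shift now mm [-0.1 -0.5  3.1] cur yaw -16.3 turn opts [ 1.000e-01 -1.799e+02]
knuckle [0.5551 0.0338 0.103 ] [391. 349.]
```

View pics/f4.png

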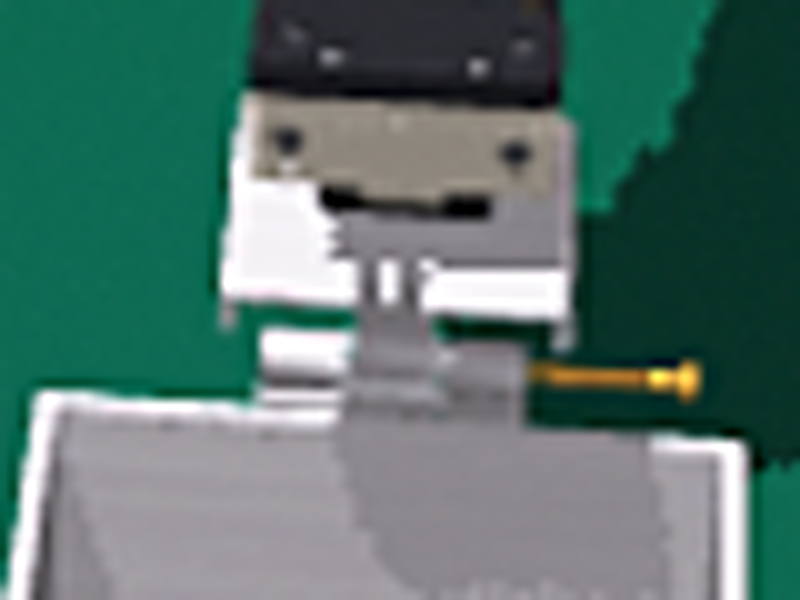

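The knuckle is entering the gap, with no contact force yet. Continuing in small steps.

```bash
python3 -m inch '[[[1,0,0,1,0],[1,0,0,0.5,0]]]' 35; python3 -m inch '[[[1,0,0,0.7,0]]]' 35; python3 -m inch '[[[1,0,0,0.5,0]]]' 35;python3 go.py .5044 .0485 .114 -16.4
```

```text
clock: 11.95
position: [0.5049, 0.0485, 0.1155]
ee_rot: [2.502, 1.874, 0.035]
force: [0.1, -0.1, -1.4]
width: 0.15
clock: 12.05
position: [0.5049, 0.0485, 0.1148]
ee_rot: [2.502, 1.874, 0.035]
force: [0.3, -0.1, -1.5]
width: 0.15
clock: 12.15
position: [0.5049, 0.0485, 0.1142]
ee_rot: [2.502, 1.874, 0.035]
force: [0.2, 0.1, -0.9]
width: 0.152
t 12.15 pos [0.5049 0.0485 0.1142] toolx [0.281 0.96  0.009] tooly [ 0.959 -0.281  0.026] toolz [ 0.027  0.001 -1.   ] F [ 0.2  0.1 -0.9] T [-0.12  0.12 -0.01] w 0.152 j [-0.82  0.46  0.84  2.06 -0.48  0.79  0.02]
shift now mm [-0.1 -0.5  0.2] cur yaw -16.3 turn opts [ 1.000e-01 -1.799e+02]
```

```bash
for i in 1; do :; done; python3 -m inch '[[[1,0,0,0.5,0]]]' 35; python3 -m inch '[[[1,0,0,0.5,0]]]' 35; python3 -m inch '[[[1,0,0,0.5,0]]]' 35;python3 go.py .5044 .0485 .114 -16.4
```

```text
clock: 12.25
position: [0.505, 0.0485, 0.1137]
ee_rot: [2.502, 1.874, 0.035]
force: [-0.6, 0.5, -1.3]
width: 0.152
clock: 12.35
position: [0.505, 0.0485, 0.1132]
ee_rot: [2.502, 1.874, 0.035]
force: [-2.1, 0.3, 2.1]
width: 0.151
clock: 12.45
position: [0.5049, 0.0486, 0.1128]
ee_rot: [2.502, 1.874, 0.035]
force: [-3.7, 1.1, 7.7]
width: 0.148
t 12.45 pos [0.5049 0.0486 0.1128] toolx [0.281 0.96  0.009] tooly [ 0.959 -0.281  0.026] toolz [ 0.027  0.002 -1.   ] F [-3.7  1.1  7.7] T [-0.    0.67 -0.03] w 0.148 j [-0.82  0.46  0.84  2.06 -0.49  0.79  0.03]
shift now mm [-0.3 -0.4 -1.2] cur yaw -16.3 turn opts [ 1.000e-01 -1.799e+02]
```

Contact: +9 N up and about -4 N in x, so it is riding on the +x side of the V. I'll ease back along -y of the tool.

```bash
python3 -m inch '[[[1,0,-0.6,0,0]]]' 35; python3 go.py .5044 .0485 .114 -16.4; python3 -m inch '[[[1,0,-0.5,0.2,0]]]' 35;python3 go.py .5044 .0485 .114 -16.4
```

```text
clock: 12.55
position: [0.5049, 0.0486, 0.1131]
ee_rot: [2.502, 1.873, 0.037]
force: [0.9, -1.6, 0.5]
width: 0.147
t 12.55 pos [0.5049 0.0486 0.1131] toolx [0.281 0.96  0.009] tooly [ 0.959 -0.282  0.027] toolz [ 0.028  0.001 -1.   ] F [ 0.9 -1.6  0.5] T [-0.3  -0.35 -0.03] w 0.147 j [-0.82  0.46  0.84  2.06 -0.49  0.79  0.03]
shift now mm [-0.2 -0.4 -1. ] cur yaw -16.4 turn opts [   0. -180.]
clock: 12.65
position: [0.5048, 0.0486, 0.113]
ee_rot: [2.501, 1.873, 0.038]
force: [1.0, -0.2, -0.7]
width: 0.15
t 12.65 pos [0.5048 0.0486 0.113 ] toolx [0.281 0.96  0.009] tooly [ 0.959 -0.282  0.028] toolz [ 0.029  0.001 -1.   ] F [ 1.  -0.2 -0.7] T [-0.26 -0.21 -0.01] w 0.15 j [-0.82  0.46  0.84  2.06 -0.49  0.79  0.03]
shift now mm [-0.3 -0.4 -1. ] cur yaw -16.4 turn opts [   0. -180.]
```

```bash
python3 -m inch '[[[1,0,0,0.5,0]]]' 35; python3 -m inch '[[[1,0,0,0.5,0]]]' 35;python3 go.py .5044 .0485 .114 -16.4; python3 look.py pics/g1.png
```

```text
clock: 12.75
position: [0.5049, 0.0487, 0.1127]
ee_rot: [2.502, 1.873, 0.038]
force: [-4.4, 0.6, 7.5]
width: 0.149
clock: 12.85
position: [0.5048, 0.0487, 0.1125]
ee_rot: [2.502, 1.873, 0.038]
force: [-5.6, 0.5, 12.8]
width: 0.15
t 12.85 pos [0.5048 0.0487 0.1125] toolx [0.282 0.959 0.01 ] tooly [ 0.959 -0.282  0.027] toolz [ 0.029  0.002 -1.   ] F [-5.6  0.5 12.8] T [-0.16  0.64 -0.06] w 0.15 j [-0.82  0.46  0.84  2.06 -0.49  0.79  0.03]
shift now mm [-0.3 -0.3 -1.5] cur yaw -16.4 turn opts [   0. -180.]
knuckle [0.5551 0.0341 0.0985] [391. 362.]
```

View pics/g1.png

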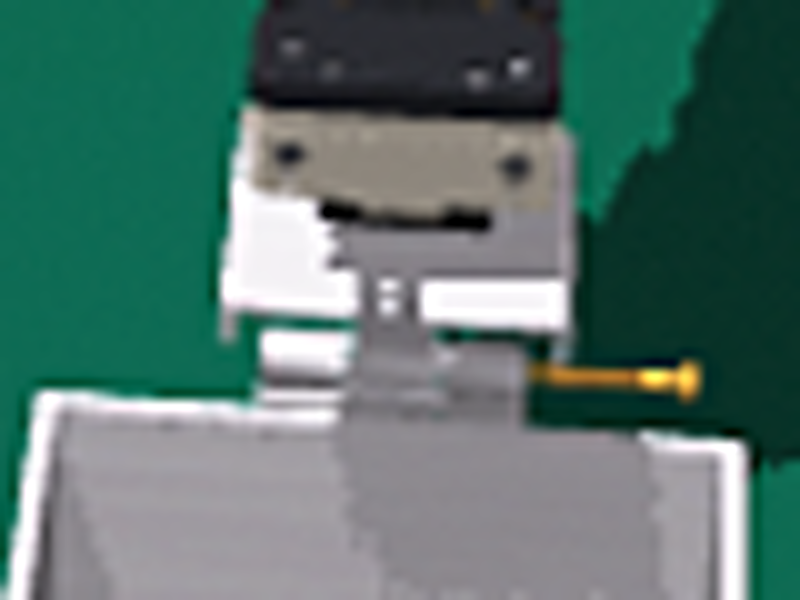

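```bash
python3 -m inch '[[[1,0,0,-1,0],[1,0,-0.5,-0.5,0],[1,0,-0.7,0,0],[1,0,0,0,0]]]' 35;python3 go.py .5044 .0485 .114 -16.4
```

```text
clock: 13.3
position: [0.5038, 0.049, 0.114]
ee_rot: [2.502, 1.873, 0.039]
force: [0.2, -0.6, -0.0]
width: 0.148
t 13.3 pos [0.5038 0.049  0.114 ] toolx [0.282 0.959 0.01 ] tooly [ 0.959 -0.282  0.028] toolz [ 0.03   0.002 -1.   ] F [ 0.2 -0.6 -0. ] T [-0.17 -0.05 -0.05] w 0.148 j [-0.82  0.46  0.84  2.07 -0.49  0.79  0.02]
shift now mm [-0.3  0.7  0.1] cur yaw -16.4 turn opts [   0. -180.]
```

```bash
python3 -m inch '[[[1,0,0,0.5,0],[1,0,0,0.5,0]]]' 35;python3 -m inch '[[[1,0,0,0.5,0]]]' 35;python3 go.py .5044 .0485 .114 -16.4
```

```text
clock: 13.5
position: [0.5044, 0.0489, 0.1133]
ee_rot: [2.501, 1.872, 0.04]
force: [0.7, -1.6, 1.8]
width: 0.152
clock: 13.6
position: [0.5047, 0.0489, 0.1129]
ee_rot: [2.501, 1.872, 0.041]
force: [0.2, -0.7, 2.7]
width: 0.152
t 13.6 pos [0.5047 0.0489 0.1129] toolx [0.282 0.959 0.011] tooly [ 0.959 -0.282  0.03 ] toolz [ 0.031  0.002 -1.   ] F [ 0.2 -0.7  2.7] T [-0.22 -0.23 -0.01] w 0.152 j [-0.82  0.46  0.84  2.07 -0.49  0.78  0.03]
shift now mm [-0.4 -0.1 -1.1] cur yaw -16.4 turn opts [   0. -180.]
```

```bash
python3 -m inch '[[[1,0,0,0.5,0]]]' 35;python3 go.py .5044 .0485 .114 -16.4; python3 look.py pics/g2.png; python3 go.py .5044 .0485 .114 -16.4
```

```text
clock: 13.7
position: [0.5049, 0.0489, 0.1125]
ee_rot: [2.501, 1.872, 0.042]
force: [-3.3, 0.3, 8.3]
width: 0.152
t 13.7 pos [0.5049 0.0489 0.1125] toolx [0.282 0.959 0.011] tooly [ 0.959 -0.282  0.03 ] toolz [ 0.032  0.002 -0.999] F [-3.3  0.3  8.3] T [-0.19  0.23 -0.03] w 0.152 j [-0.82  0.46  0.84  2.07 -0.49  0.78  0.03]
shift now mm [-0.5 -0.3 -1.5] cur yaw -16.4 turn opts [   0. -180.]
knuckle [0.5552 0.0343 0.0986] [392. 362.]
t 13.75 pos [0.5049 0.0489 0.1125] toolx [0.282 0.959 0.011] tooly [ 0.959 -0.282  0.03 ] toolz [ 0.032  0.002 -0.999] F [-1.1 -0.1  6.6] T [-0.15 -0.03 -0.07] w 0.147 j [-0.82  0.46  0.84  2.07 -0.49  0.78  0.03]
shift now mm [-0.5 -0.3 -1.5] cur yaw -16.4 turn opts [   0. -180.]
```

View pics/g2.png

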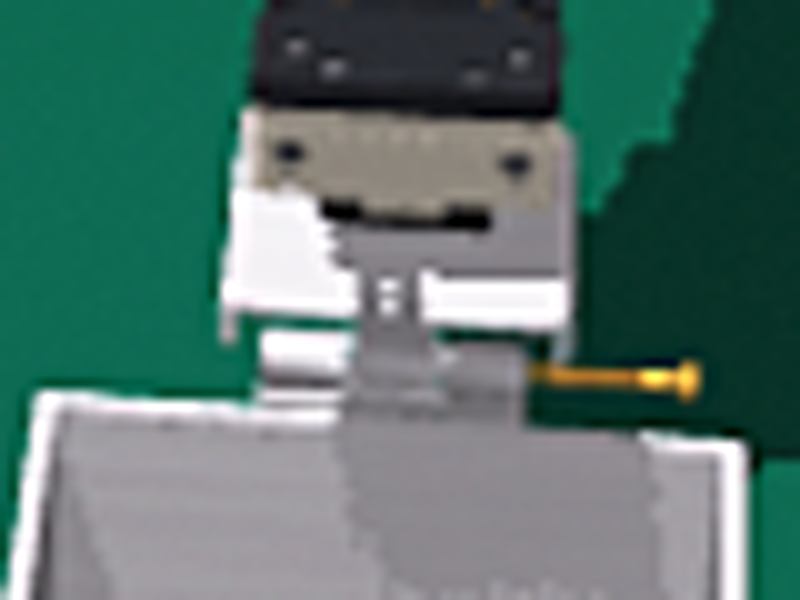

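```bash
python3 -m inch '[[[1,0,0,0,0]]]' 35;python3 go.py .5044 .0485 .114 -16.4; python3 -m inch '[[[1,0,0,0.2,0]]]' 35; python3 go.py .5044 .0485 .114 -16.4
```

```text
clock: 13.85
position: [0.5049, 0.0489, 0.1127]
ee_rot: [2.501, 1.872, 0.042]
force: [-1.1, -0.5, 3.2]
width: 0.148
t 13.85 pos [0.5049 0.0489 0.1127] toolx [0.282 0.959 0.011] tooly [ 0.959 -0.282  0.03 ] toolz [ 0.032  0.002 -0.999] F [-1.1 -0.5  3.2] T [-0.2  -0.07 -0.06] w 0.148 j [-0.82  0.46  0.84  2.07 -0.49  0.78  0.03]
shift now mm [-0.5 -0.3 -1.4] cur yaw -16.4 turn opts [   0. -180.]
clock: 13.95
position: [0.5049, 0.0489, 0.1126]
ee_rot: [2.502, 1.872, 0.042]
force: [-1.5, 1.0, 6.5]
width: 0.15
t 13.95 pos [0.5049 0.0489 0.1126] toolx [0.282 0.959 0.011] tooly [ 0.959 -0.282  0.03 ] toolz [ 0.032  0.003 -0.999] F [-1.5  1.   6.5] T [-0.25  0.13  0.03] w 0.15 j [-0.82  0.46  0.84  2.07 -0.49  0.78  0.03]
shift now mm [-0.5 -0.3 -1.5] cur yaw -16.4 turn opts [   0. -180.]
```

```bash
python3 - <<'E'
from h import *
s=shot("scene"); cv2.imwrite("pics/end.png",s["frame"])
E
python3 go.py .5044 .0485 .114 -16.4
```

```text
t 14.0 pos [0.5049 0.0489 0.1126] toolx [0.282 0.959 0.011] tooly [ 0.959 -0.282  0.03 ] toolz [ 0.032  0.003 -0.999] F [-1.2 -0.2  5.8] T [-0.19  0.04 -0.09] w 0.151 j [-0.82  0.46  0.84  2.07 -0.49  0.78  0.03]
shift now mm [-0.5 -0.3 -1.5] cur yaw -16.4 turn opts [   0. -180.]
```

View pics/end.png

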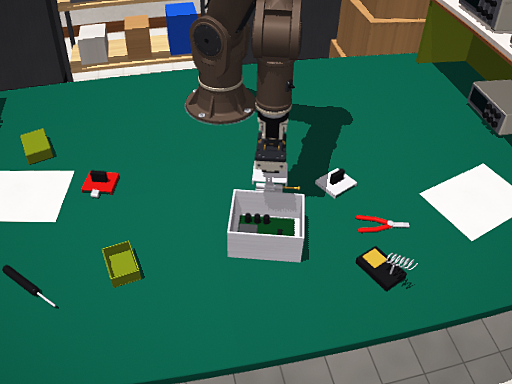

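The flap is held at the hinge (about (270,185)), and the blank cover, parts box, pliers and red flap have not moved. Handing in.

Run:
```python
from h import *
print(workorder.sign_off())
```

```text
the job is handed in; nothing more can be done
None
```

I picked up the white flap with the knuckle by its grip bar, lowered the knuckle into the case's hinge gap, and handed the job in at about 14 s while still holding it at 35 N.

**Last checks that agreed:**
- **Along the hinge:** the knuckle was centred in the gap to within about 0.5 mm in the scene view.
- **Seating:** I touched both sides of the V cradle, with the sideways force changing sign. It then rested with about 6 N of push and about 1 N sideways.
- **Direction:** the tool's heading, -16.4°, matched the case.
- **Grip:** the opening was about 14 mm, which is the bar's thickness.
- **Other things:** the blank cover, parts box, pliers and red look-alike had not moved.

**Checks that were weaker or disagreed:**
- **Level:** the tool is tilted about 1.8°, which crept in over the moves and could not be commanded out. The seated height suggests the flap is pitched 2–3° with the knuckle side high. The pictures were too coarse to confirm it.
- **Measurements:** the two cameras differed by about 6 mm on the flap's x position and 2–3 mm on the gap's y position. I settled the gap's y by comparing the knuckle and gap in the same image. Closing the jaws on the bar took care of the flap's x error.
- **Top view:** the arm blocked the top camera at the hinge, so the final fit was checked only from the scene camera and by feel.

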